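# Wheel into the fork

### The job

Take the trolley wheel out of its wooden rack and lower its axle into the two open slots of the upturned fork, gently, feeling the ends into the slots rather than forcing them. Still holding or pressing it, not dropping it, push it down past the spring catches until both ends of the axle sit fully on the slot floors and level, then let go. Leave the other things on the bench alone.

Things in the scene. Friction and masses are not known exactly. Their poses are not given: they have to be found in the camera images.
- wheel_center (a point): Centre of the loose wheel: black rubber tyre 110 mm across, 30 mm thick, flat sides, about 0.45 kg. A steel axle, 12 mm thick and 170 mm long, sticks out on both sides; a 20 mm thick sleeve covers it out to 54 mm from the centre. y = the axle; both sides alike. Starts upright in the rack, centre 69 mm above the bench; grip the top of the tyre across its 30 mm.
- axle_end_a (a point): Middle of one end face of the wheel's axle, 85 mm from the wheel's centre (its +y).
- axle_end_b (a point): Middle of the other end face of the axle, 85 mm from the wheel's centre (its -y).
- rack: Wooden parking rack fixed to the bench, 120 x 90 mm, 46 mm high; the wheel stands in the slit (34 mm) between its two boards. Origin at the centre of its underside, y along the wheel's axle, z up.
- fork: Upturned fork bolted down: steel base 100 (x) x 200 (y) x 8 mm, two upright ears at y = +68 and -68 mm, each 8 mm thick (inner faces 128 mm apart), 64 mm wide in x, tops 108 mm above the bench. Tyre goes between them, axle along y. Origin under the base's centre, z up. The soft ears must not be loaded hard: over 30 N between wheel and fork marks them.
- fork_mid (a point): Midway between the slots, 75 mm above the bench: where the wheel's centre comes to rest, give or take the ears' offsets. Slots are open at the top: 44 mm wide there, straight flanks narrow them over 20 mm of height to 14 mm (at 88 mm height), then parallel to the floor at 69 mm. Axes as the fork's.
- seat_a (a point): Axle centre when home in the +y ear, were that ear central. The ears are clamped by hand: each stands by its own unmeasured amount, up to 10 mm, forward or back along the fork's x, and the readings do not show it; feel (or look) for each slot.
- seat_b (a point): The same for the -y ear. In each slot a spring ball sticks 3.5 mm out of the middle of the +x wall: the axle meets it about 12 mm above home and must be pressed past it (both together roughly 5 to 15 N on top of the wheel's weight); the ball then keeps the axle down.
- candle: Bystander: pillar candle, grey, 68 mm across, 75 mm tall; to be left alone.
- tin: Bystander: flat tin, 74 mm across, 55 mm tall; to be left alone.
- driver: Bystander: screwdriver lying on the bench; to be left alone.
- spanner: Bystander: spanner lying on the bench; to be left alone.
- hammer: Bystander: hammer lying on the bench; to be left alone.
- jar: Bystander: screw-top jar, 70 mm across, 90 mm tall; to be left alone.
- spool: Bystander: wooden spool, 60 mm across, 45 mm tall; to be left alone.
There are look-alikes about, which are no part of the job. Leave any red look-alike of the fork alone.

How it is judged (in metres and radians):
On the way, in this order (a step that is already met when the one before it is completed fails the run):
1. the wheel is lifted out of the rack by the gripper (z of wheel_center in the frame of rack above 0.115 m and contact force between the fingers and wheel above 1 N), for 0.2 s.
2. both axle ends are home while the robot still holds or presses the wheel (z of axle_end_a in the frame of fork between 0.071 and 0.078 m and z of axle_end_b in the frame of fork between 0.071 and 0.078 m and x of wheel_center in the frame of fork between -0.013 and 0.013 m and y of wheel_center in the frame of fork between -0.012 and 0.012 m and angle between the y axis of wheel_center and the y axis of fork, either way round below 0.18 rad and contact force between the fingers and wheel above 0.5 N), for 0.2 s.
At the end, for the whole second after the job is handed in: The wheel rests, released, in the fork with both axle ends on the slot floors: each end's centre within 3 mm above and 4 mm below the nominal 75 mm, wheel centre within 13 mm of the fork's middle in x and 12 mm in y, axle within 0.18 rad of the fork's y (z of axle_end_a in the frame of fork between 0.071 and 0.078 m and z of axle_end_b in the frame of fork between 0.071 and 0.078 m and x of wheel_center in the frame of fork between -0.013 and 0.013 m and y of wheel_center in the frame of fork between -0.012 and 0.012 m and angle between the y axis of wheel_center and the y axis of fork, either way round below 0.18 rad and linear speed of wheel below 0.02 m/s and contact force between wheel and the arm below 0.1 N and contact force between wheel and the fingers below 0.1 N); the robot touches nothing.
It fails at once if the wheel is forced against the fork with more than 30 N (contact force between wheel and fork above 30 N).
It fails at once if a bystander is disturbed (moved more than 30 mm) (distance of any of candle, tin, driver, spanner, hammer, jar, spool from where it was at the start of the episode above 0.03 m).
It also fails if it takes over 72 s, if anything falls off the work surface, if the arm or the gripper's body presses on something with over 40 N, if the wrist force passes 120 N, or if a joint passes its speed limit or range.

### The arm

A 6-joint arm with a two-finger parallel gripper is mounted at the origin on the work surface. World frame = base frame: x ahead of the robot, y to its left, z up, the work surface at z = 0. Lengths are in m, angles in degrees, forces in N, time in s.
With the tool pointing down it reaches from about 0.4 to 0.825 m from the base axis. Payload 7 kg.
Tool frame: the origin (TCP) lies midway between the tips of the shut fingers; the grasp point (between the pads) lies 19 mm behind it; z points along the fingers, y is the line along which they close (so a half turn about z gives the same grasp; the last joint's range is limited). The gripper opens to 88 mm and grips with 3 to 60 N. Pads are 19 mm wide; open, the fingers measure 130 mm over their backs; the gripper's body (78 mm by 193 mm) begins 47 mm behind the grasp point.
Start: joints at [-55.858, 20.546, 0.682, 0, -70.136, -16.507], TCP at [0.204, -0.643, 0.227] pointing down, gripper open.
Joint ranges: [-176.03, 176.03], [-82.01, 121.73], [-58.28, 71.71], [-173.87, 95.51], [-174.79, -0.11], [-173.66, 173.66]. Speed limits (degrees/s): [136.94, 136.94, 172.46, 180, 180, 180].

### API

Orientations are given as a 3x3 rotation matrix whose columns are the frame's x, y, z axes.
In Python, from rig import robot gives the robot as it stands. Calls block until the motion is done:
- robot.goto(position, orientation): joint-space move of the TCP to a pose.
- robot.servo_line(position, ori=None, speed=0.15): straight line of the TCP; ori=None keeps the orientation; speed is the mean speed in m/s.
- robot.movej(angles): joint-space move.
- robot.move_gripper(opening): opening from 0.0 (shut) to 1.0 (fully open); the grip force is fixed at half the most; returns when the fingers have stopped.
- robot.dwell(seconds).
- robot.ik(position, orientation): joint angles nearest the present ones, or None.
- robot.grab_frame(name): name is "side" or "top"; returns (picture, depth): 400x640x3 uint8, red, green, blue; 400x640 float32, m along the optical axis (not along the pixel's ray), 0 where there is no reading.
- robot.camera_info(name): a dict with "vfov" (degrees; the focal length in pixels is half the picture's height over the tangent of half this angle, whatever the lens; pixels are square), "cx", "cy" (the principal point, pixels), "view" (4x4, takes a point from world to camera coordinates). Camera axes: x right, y down, z forward; pixel columns grow to the right and rows downward; lengths in m; the calibration is good to about 2 mm. A picture is of the moment at which its call begins. camera_info takes no time and is no camera call.
A pose or a line that the arm cannot do raises robot.Unreachable and nothing moves.
- robot.job_done(): hands the job in; it is judged then, once.
Readings, each from a call of its own:
- robot.read_t(): time.
- robot.read_qpos(): joint angles.
- robot.read_qvel(): joint speeds.
- robot.read_effort(): joint torques, N m.
- robot.read_position(): TCP position.
- robot.read_tcp_rot(): TCP orientation.
- robot.read_force(): force on the tool from outside, world axes, zero at the start.
- robot.read_ft_torque(): the same for the moment, N m.
- robot.read_grip_width(): opening from 0.0 (shut) to 1.0 (fully open).
- robot.read_finger_force(): force on a finger pad.
Only numpy, scipy, OpenCV 4.12 (cv2) and the standard library are available. Lean on these libraries where they do the work, as an engineer would, in place of code of your own. Each camera call takes 0.05 s, during which the arm holds its last target. There are 200 camera calls.

## Working session

There is one attempt and no reset: what is moved stays moved. The work goes in short steps, each a Python script; the robot and the scene stay as the last script left them, time stands still between calls to the robot, and variables do not carry over. Pictures are saved under pics/ and viewed, at most 10 in all, crops included, and the job is handed in when it is done.

```bash
ls; mkdir -p pics; python3 - <<'E'
from rig import robot
import cv2,numpy as np
for n in("top","side"):
    p,d=robot.grab_frame(n); np.savez(f"{n}.npz",p=p,d=d); cv2.imwrite(f"pics/{n}0.png",p[:,:,::-1]); 
    c=robot.camera_info(n); print(n,c)
print(robot.read_t())
E
```

```text
pics
top {'vfov': 53.68943693957034, 'cx': 323.092610126093, 'cy': 201.03677670898026, 'view': array([[ 0.00871258, -0.99980819,  0.01754061, -0.01561843],
       [-0.99603601, -0.01022991, -0.08836073,  0.51247439],
       [ 0.08852322, -0.01670123, -0.99593409,  1.08921703],
       [ 0.        ,  0.        ,  0.        ,  1.        ]])}
side {'vfov': 47.85103103363713, 'cx': 319.20916280753954, 'cy': 203.08585964344, 'view': array([[-0.73235474, -0.68073118,  0.01617378,  0.3395524 ],
       [-0.4014825 ,  0.41250071, -0.81771325,  0.26439903],
       [ 0.54997121, -0.60534967, -0.57539851,  0.77151107],
       [ 0.        ,  0.        ,  0.        ,  1.        ]])}
0.1
```

View pics/top0.png

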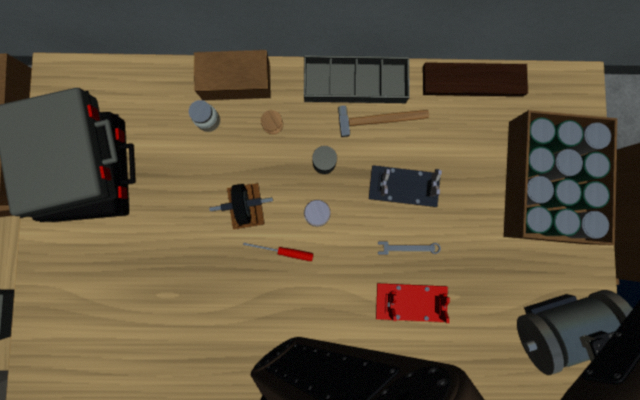

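View pics/side0.png

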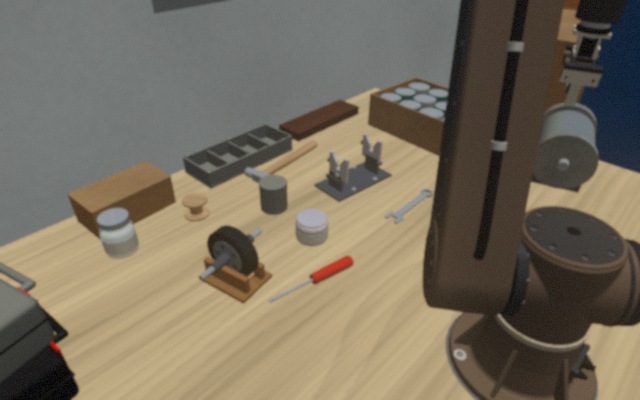

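The top view shows the wheel in its rack at (245,204), the grey fork at (404,186) and the red look-alike at (412,302). I'll enlarge the first two and deproject them.

```bash
cat > h.py <<'E'
import numpy as np,cv2
from rig import robot
def cam(n):
    c=robot.camera_info(n); return 200/np.tan(np.radians(c['vfov']/2)),c['cx'],c['cy'],np.array(c['view'])
def cloud(n,d):
    f,cx,cy,V=cam(n); v,u=np.mgrid[:400,:640]
    P=np.stack([(u-cx)/f*d,(v-cy)/f*d,d],-1)
    return (P-V[:3,3])@V[:3,:3]
def px2w(n,u,v,z):
    f,cx,cy,V=cam(n); R=V[:3,:3]; o=-R.T@V[:3,3]; r=R.T@np.array([(u-cx)/f,(v-cy)/f,1]); return o+r*(z-o[2])/r[2]
def proj(n,p):
    f,cx,cy,V=cam(n); q=V[:3,:3]@np.asarray(p)+V[:3,3]; return q[0]/q[2]*f+cx,q[1]/q[2]*f+cy
E
python3 - <<'E'
from h import *
for n in("top","side"):
    z=np.load(n+".npz"); W=cloud(n,z['d']); ok=z['d']>0
    print(n,"bench",np.percentile(W[ok][:,2],[30,50]))
    if n=="top":
        p=z['p']
        a=cv2.resize(p[170:240,200:290],(800,622),interpolation=cv2.INTER_CUBIC)[:590]
        b=cv2.resize(p[155:215,360:450],(792,528),interpolation=cv2.INTER_CUBIC)
        cv2.imwrite("pics/w.png",a[:,:,::-1]);cv2.imwrite("pics/f.png",b[:,:,::-1])
        for nm,(u0,u1,v0,v1) in dict(fork=(362,446,158,212),wheel=(205,278,176,232)).items():
            m=np.zeros((400,640),bool);m[v0:v1,u0:u1]=1;m&=ok
            for lo,hi in((.004,.03),(.03,.055),(.055,.085),(.085,.13)):
                q=W[m&(W[...,2]>lo)&(W[...,2]<hi)]
                if len(q)<5: continue
                (c,s,ang)=cv2.minAreaRect(q[:,:2].astype(np.float32)*1000)
                print(nm,lo,hi,len(q),np.round(c),np.round(s),round(ang,1),q.mean(0).round(4),q[:,2].max().round(3))
E
```

```text
top bench [-0.0028859  -0.00064155]
fork 0.004 0.03 1807 [ 560. -243.] [139. 237.] 0.6 [ 0.5572 -0.2426  0.0077] 0.03
fork 0.03 0.055 126 [ 560. -243.] [159.  68.] 89.7 [ 0.5592 -0.2352  0.0437] 0.055
fork 0.055 0.085 160 [ 562. -243.] [150.  71.] 89.9 [ 0.5602 -0.2519  0.0704] 0.085
fork 0.085 0.13 169 [ 562. -245.] [151.  70.] 90.0 [ 0.5595 -0.2509  0.0986] 0.111
wheel 0.004 0.03 423 [500. 213.] [187. 138.] 88.4 [0.4883 0.199  0.0093] 0.03
wheel 0.03 0.055 212 [496. 209.] [108.  58.] 9.4 [0.4957 0.1919 0.0438] 0.053
wheel 0.055 0.085 381 [497. 210.] [140. 103.] 64.8 [0.4958 0.2052 0.074 ] 0.085
wheel 0.085 0.13 520 [497. 208.] [104.  32.] 9.6 [0.495  0.2068 0.111 ] 0.126
side bench [-0.00243364  0.0323715 ]
```

View pics/w.png

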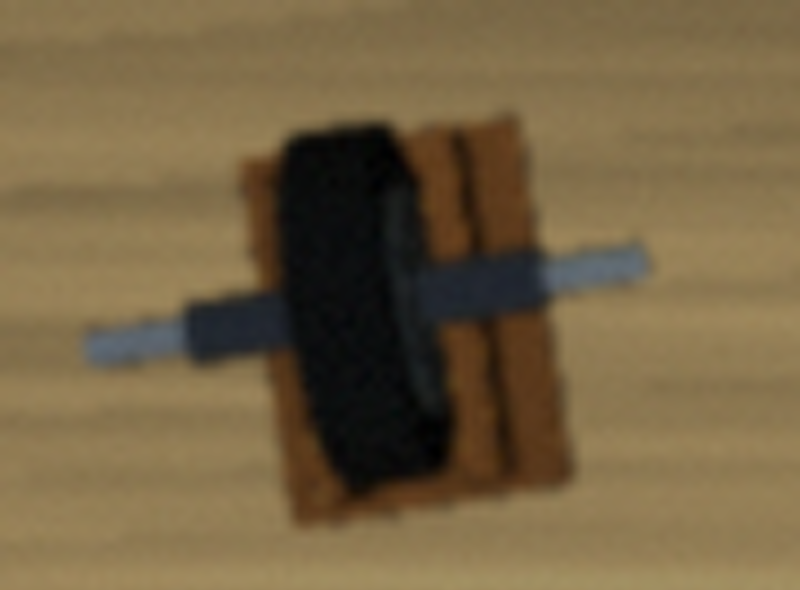

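View pics/f.png

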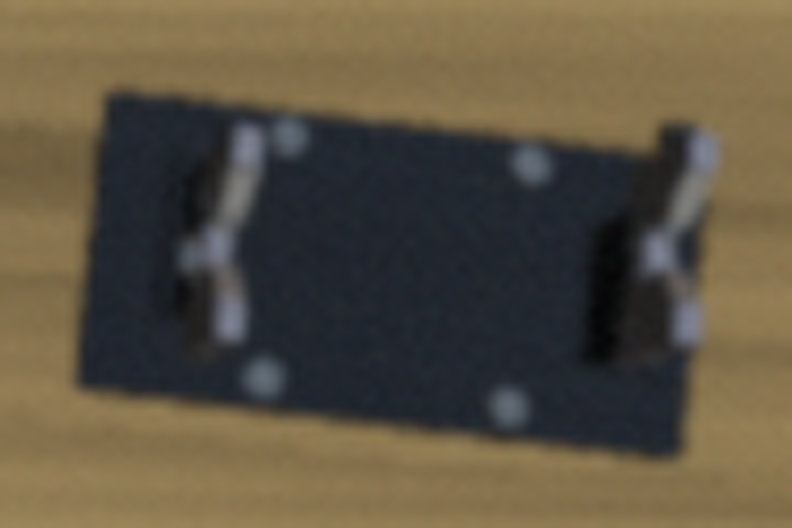

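Wheel crop: axle ends at (87,347) and (648,264). Fork crop: bolts at (290,136), (532,163), (264,379), (508,408). Ear top flats are at (247,145)/(230,318) on the left and (704,150)/(687,322) on the right.

```bash
python3 - <<'E'
from h import *
k=800/90
def w(u,v,z): return px2w("top",200+(u+.5)/k-.5,170+(v+.5)/k-.5,z)
def f(u,v,z): return px2w("top",360+(u+.5)/8.8-.5,155+(v+.5)/8.8-.5,z)
a,b=w(87,347,.069),w(648,264,.069); c=(a+b)/2;d=a-b
print("wheel",c,np.linalg.norm(d),np.degrees(np.arctan2(d[1],d[0])))
B=[f(*q,.011) for q in((290,136),(532,163),(264,379),(508,408))]; print("bolts ctr",np.mean(B,0)); 
for p,q in((0,1),(2,3),(0,2),(1,3)):
    e=B[p]-B[q]; print(np.linalg.norm(e),np.degrees(np.arctan2(e[1],e[0])))
C=[f(*q,.008) for q in((108,93),(80,386),(680,458))]; print("corner ctr",(C[0]+C[2])/2, np.linalg.norm(C[0]-C[1]),np.linalg.norm(C[1]-C[2]))
e=C[1]-C[2];print(np.degrees(np.arctan2(e[1],e[0])))
L=(f(247,145,.108)+f(230,318,.108))/2;R=(f(704,150,.108)+f(687,322,.108))/2;e=L-R
print("ears",L,R,np.linalg.norm(e),np.degrees(np.arctan2(e[1],e[0])),(L+R)/2)
for q in(L,R,c+[0,0,.055],c): print(proj("side",q))
print(proj("side",[*L[:2],.108]))
s=np.load("side.npz")['p']
cv2.imwrite("pics/s.png",cv2.resize(s[130:205,310:400],(720,600),interpolation=cv2.INTER_CUBIC)[:,:,::-1])
E
```

```text
wheel [0.49847544 0.21047366 0.069     ] 0.17032216580960766 99.07431094194321
bolts ctr [ 0.561125   -0.24478928  0.011     ]
0.07964709537922789 84.24073323577747
0.07984790730648325 83.79542563622968
0.08031327136220802 -6.440276771363054
0.08093170936874881 -6.2946067855145245
corner ctr [ 0.56025044 -0.243654    0.008     ] 0.09691890646191388 0.19674511832639488
83.72692933972702
ears [ 0.55979392 -0.1752377   0.108     ] [ 0.55996766 -0.31183768  0.108     ] 0.13660008622429784 90.07287313846957 [ 0.55988079 -0.24353769  0.108     ]
(np.float64(339.5232612618816), np.float64(154.550226089662))
(np.float64(372.83571462283464), np.float64(136.79561479317005))
(np.float64(230.436811131181), np.float64(229.5367458776601))
(np.float64(233.1781296677538), np.float64(251.6603050691897))
(np.float64(339.5232612618816), np.float64(154.55022608966203))
```

View pics/s.png

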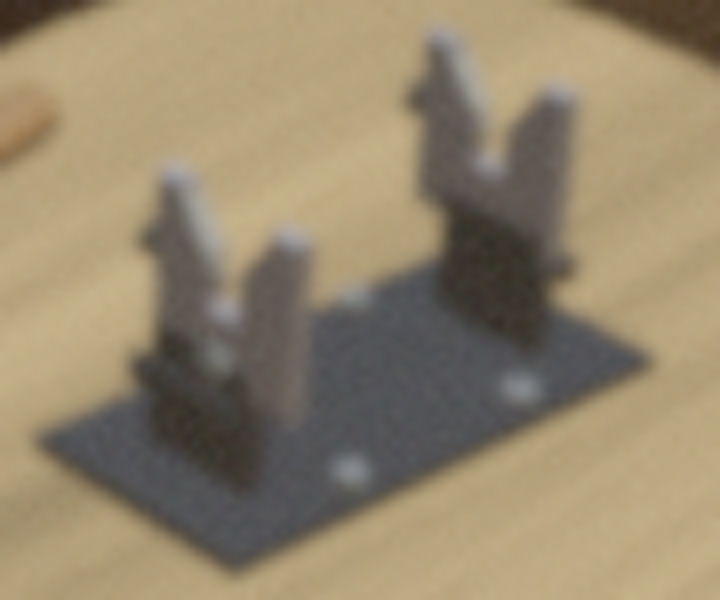

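The ears stand about -8 and +7 mm off the fork's x, so the slot line runs along world 90°, which is within tolerance. Next I'll grasp and lift.

```bash
cat >> h.py <<'E'
def R(a):
    a=np.radians(a); y=np.array([np.cos(a),np.sin(a),0]); z=np.array([0,0,-1.]); return np.stack([np.cross(y,z),y,z],1)
def st(m=""):
    print(m,round(robot.read_t(),2),"p",np.round(robot.read_position(),4),"F",np.round(robot.read_force(),2),"T",np.round(robot.read_ft_torque(),2),"g",round(robot.read_grip_width(),3),"ff",np.round(robot.read_finger_force(),1))
E
python3 - <<'E'
from h import *
for h in(0,180):
    for p,a in(((.4985,.2105,.2),99.07),((.56,-.243,.2),90.07)):
        q=robot.ik(p,R(a+h)); print(h,None if q is None else np.round(q,1))
h=min((0,180),key=lambda h: abs((robot.ik((.4985,.2105,.2),R(99.07+h)) or [0]*5+[999])[5]) if True else 0)
print("use",h)
st()
robot.goto((.4985,.2105,.2),R(99.07+h)); st()
robot.servo_line((.4985,.2105,.090),speed=.1); st("down")
robot.move_gripper(0.0); st("grip")
robot.servo_line((.4985,.2105,.25),speed=.12); robot.dwell(.2); st("lift")
E
```

```text
0 [  43.7    9.1  -18.5    0.   -62.4 -124.6]
0 [ -5.1  15.6 -10.    0.  -64.4 -84.8]
180 [ 43.7   9.1 -18.5   0.  -62.4  55.4]
180 [ -5.1  15.6 -10.    0.  -64.4  95.2]Traceback (most recent call last):
  File "<stdin>", line 5, in <module>
  File "<stdin>", line 5, in <lambda>
ValueError: The truth value of an array with more than one element is ambiguous. Use a.any() or a.all()
```

```bash
python3 - <<'E'
from h import *
A=R(279.07)
robot.goto((.4985,.2105,.2),A); st()
robot.servo_line((.4985,.2105,.090),speed=.1); st("down")
robot.move_gripper(0.0); st("grip")
robot.servo_line((.4985,.2105,.25),speed=.12); robot.dwell(.2); st("lift")
robot.goto((.56,-.2427,.25),R(270.07)); robot.dwell(.2); st("above")
for n in("top","side"):
    p,d=robot.grab_frame(n); np.savez(n+"1.npz",p=p,d=d)
a=np.load("top1.npz")['p'][145:225,350:460]; b=np.load("side1.npz")['p'][60:210,280:430]
a=cv2.resize(a,(440,320),interpolation=3); b=cv2.resize(b,(600,600),interpolation=3)[:,120:480]
o=np.zeros((600,800,3),np.uint8);o[:320,:440]=a;o[:,440:]=b; cv2.imwrite("pics/ab.png",o[:,:,::-1])
E
```

```text
3.26 p [0.4987 0.21   0.2   ] F [ 0.84  0.28 -0.14] T [-0.16  0.17  0.06] g 1.0 ff 0.0
down 4.51 p [0.4989 0.2108 0.0906] F [ 0.   -0.37 -1.06] T [-0.13  0.09  0.  ] g 0.996 ff 0.0
grip 5.46 p [0.4985 0.2105 0.09  ] F [0.39 0.56 0.42] T [-0.24  0.11 -0.01] g 0.341 ff 29.9
lift 7.14 p [0.4984 0.2104 0.2495] F [ 0.16  1.   -4.59] T [-0.08  0.15 -0.  ] g 0.346 ff 29.9
above 9.02 p [ 0.5604 -0.2418  0.2501] F [ 0.44 -0.43 -3.56] T [-0.06  0.17  0.03] g 0.339 ff 29.9
```

View pics/ab.png

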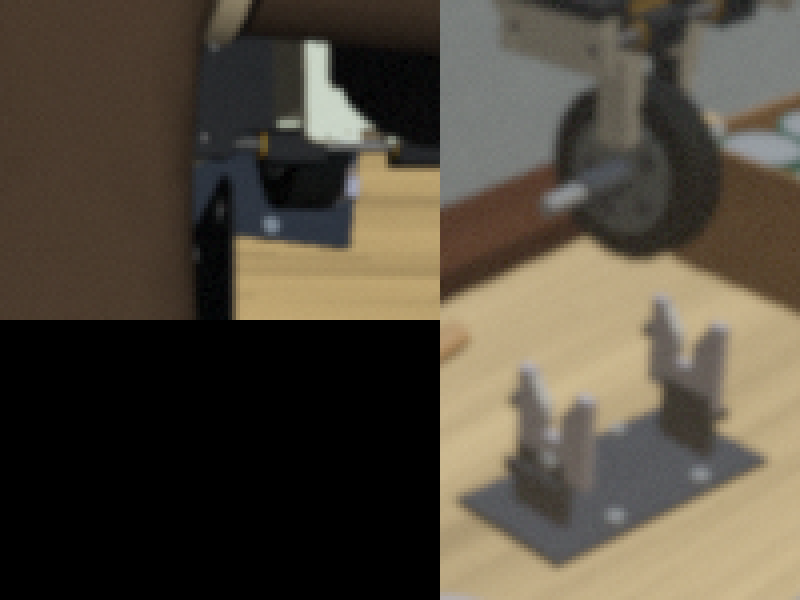

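The picture shows the wheel upright in the grip, axle horizontal, hanging above the fork. I'll lower it with force feedback down to the slot mouths.

```bash
cat >> h.py <<'E'
def ft(n=5):
    a=[]
    for _ in range(n): robot.dwell(.02); a.append(np.r_[robot.read_force(),robot.read_ft_torque()])
    return np.mean(a,0)
def feel(x,y,a,z0,z1,b,step=.001,fmax=12,gx=.15e-3,gt=.2e-3):
    z=z0
    while z>z1+1e-6:
        z-=step
        robot.servo_line((x,y,z),R(a),speed=.02); f=ft(3)-b
        tcp=robot.read_position()
        print(round(z,4),"real",np.round(np.array(tcp)*1000,1),"f",np.round(f[:3],1),"t",np.round(f[3:],2),"x,a",round(x*1000,1),round(a,2))
        if f[2]>fmax or np.hypot(f[0],f[1])>12: print("STOP"); break
        if abs(f[0])>1.2: x+=np.clip(gx*f[0],-.8e-3,.8e-3)
        if abs(f[5])>.08: a+=np.degrees(np.clip(gt*f[5]/.068,-.8e-3,.8e-3)/.068)
    print("t",robot.read_t(),"end",x,y,a,z); return x,y,a,z
E
python3 - <<'E'
from h import *
print(proj("side",[.56,-.242+.085,.229]), "seen 338,110.75")
x,y,a=.5599,-.2427,270.07
robot.servo_line((x,y,.145),speed=.1); robot.dwell(.3); b=ft(10); np.save("b.npy",b); print(b.round(2)); st()
feel(x,y,a,.140,.117,b,step=.0015)
E
```

```text
(np.float64(336.50629055411264), np.float64(111.24475286739481)) seen 338,110.75
[ 0.3  -0.17 -4.18 -0.11  0.15 -0.01]
 10.78 p [ 0.5599 -0.2427  0.1451] F [ 0.34 -0.19 -4.  ] T [-0.14  0.17 -0.02] g 0.338 ff 29.9
0.1385 real [ 559.9 -242.7  138.4] f [-0.5  0.1  0.4] t [-0.   -0.01  0.01] x,a 559.9 270.07
0.137 real [ 559.9 -242.7  137. ] f [-0.6  0.1 -0.1] t [0.04 0.02 0.02] x,a 559.9 270.07
0.1355 real [ 559.9 -242.7  135.4] f [-0.6 -0.2  0. ] t [0.   0.01 0.03] x,a 559.9 270.07
0.134 real [ 559.9 -242.7  133.9] f [-0.1  0.1 -0.1] t [ 0.02 -0.04  0.03] x,a 559.9 270.07
0.1325 real [ 559.9 -242.7  132.4] f [-0.7  0.2 -0.2] t [ 0.01 -0.02  0.02] x,a 559.9 270.07
0.131 real [ 559.9 -242.7  130.9] f [-0.5  0.2 -0.2] t [ 0.02 -0.    0.01] x,a 559.9 270.07
0.1295 real [ 559.9 -242.7  129.5] f [-0.6 -0.2  0.1] t [0.03 0.02 0.  ] x,a 559.9 270.07
0.128 real [ 559.9 -242.7  128. ] f [-0.1  0.4 -0.6] t [0.03 0.03 0.01] x,a 559.9 270.07
0.1265 real [ 559.8 -242.7  126.4] f [-0.1  0.3 -0.5] t [ 0.01  0.01 -0.02] x,a 559.9 270.07
0.125 real [ 559.8 -242.7  124.9] f [0.  0.3 0.1] t [-0.01  0.    0.03] x,a 559.9 270.07
0.1235 real [ 559.9 -242.7  123.5] f [-0.2  0.  -0.2] t [-0.    0.01 -0.01] x,a 559.9 270.07
0.122 real [ 559.9 -242.7  121.9] f [-0.3  0.1 -0.1] t [ 0.04 -0.01  0.01] x,a 559.9 270.07
0.1205 real [ 559.9 -242.7  120.5] f [-0.3  0.2  0.3] t [ 0.01 -0.01  0.01] x,a 559.9 270.07
0.119 real [ 559.8 -242.7  118.9] f [-0.2 -0.3  0. ] t [ 0.01 -0.01  0.02] x,a 559.9 270.07
0.1175 real [ 559.9 -242.7  117.4] f [-0.8  0.4 -0.1] t [ 0.01  0.03 -0.01] x,a 559.9 270.07
0.116 real [ 559.8 -242.7  115.9] f [ 0.1 -0.1  0.2] t [ 0.01 -0.01 -0.  ] x,a 559.9 270.07
t 15.8083 end 0.5599 -0.2427 270.07 0.11599999999999999
```

```bash
python3 - <<'E'
from h import *
feel(.5599,-.2427,270.07,.116,.098,np.load("b.npy"),step=.0007,fmax=14)
E
```

```text
0.1153 real [ 559.9 -242.7  115.3] f [ 0.1  0.1 -0.1] t [ 0.01  0.   -0.02] x,a 559.9 270.07
0.1146 real [ 559.9 -242.7  114.6] f [-0.2  0.1 -0.4] t [-0.01 -0.01  0.02] x,a 559.9 270.07
0.1139 real [ 559.9 -242.7  113.9] f [-0.3  0.4  0.4] t [0.02 0.01 0.03] x,a 559.9 270.07
0.1132 real [ 559.9 -242.7  113.2] f [-0.5  0.4 -0.5] t [ 0.02  0.04 -0.02] x,a 559.9 270.07
0.1125 real [ 559.9 -242.7  112.5] f [-1.1  0.1 -0.8] t [ 0.05  0.03 -0.03] x,a 559.9 270.07
0.1118 real [ 559.8 -242.7  111.7] f [-0.3  0.2  0.2] t [0.04 0.07 0.02] x,a 559.9 270.07
0.1111 real [ 559.7 -242.7  111. ] f [-1.2  0.2 -0. ] t [-0.03  0.26 -0.03] x,a 559.9 270.07
0.1104 real [ 559.7 -242.7  110.3] f [-1.5 -0.4  0.2] t [-0.09  0.5  -0.08] x,a 559.9 270.07
0.1097 real [ 559.7 -242.7  109.7] f [-1.3  0.2 -0. ] t [-0.06  0.28 -0.06] x,a 559.7 269.87
0.109 real [ 559.5 -242.7  109. ] f [-1.  -0.2  0.6] t [-0.04  0.24 -0.06] x,a 559.5 269.87
0.1083 real [ 559.5 -242.8  108.4] f [-1.8  0.   1.7] t [-0.15  0.48 -0.09] x,a 559.5 269.87
0.1076 real [ 559.1 -242.8  107.6] f [-1.5 -0.3  2.8] t [-0.33  0.61 -0.1 ] x,a 559.
[... 679 characters left out ...]
 102. ] f [ 2.3 -0.4  3.3] t [-0.05 -0.94 -0.22] x,a 558.0 269.89
0.1013 real [ 558.1 -242.7  101.1] f [1.  0.1 2.5] t [-0.33 -0.6   0.3 ] x,a 558.3 269.34
0.1006 real [ 558.1 -242.6  100.3] f [ 1.5 -0.4  1.8] t [-0.11 -0.65 -0.21] x,a 558.3 270.01
0.0999 real [ 558.2 -242.6   99.6] f [-0.2 -0.3  0.9] t [-0.27 -0.23  0.32] x,a 558.5 269.49
0.0992 real [ 558.2 -242.6   98.9] f [-0.1 -0.1  0.6] t [-0.06 -0.21 -0.3 ] x,a 558.5 270.17
0.0985 real [ 558.2 -242.6   98.3] f [-0.6 -0.2 -0.4] t [-0.21  0.09  0.29] x,a 558.5 269.49
0.0978 real [ 558.3 -242.7   97.6] f [-0.4 -0.1 -0.5] t [ 0.02  0.16 -0.28] x,a 558.5 270.17
t 23.6083 end 0.5585174925451982 -0.2427 269.49412078470823 0.09779999999999985
```

It slipped past both balls at about 5 N. I'll keep going to the floor with yaw fixed.

```bash
python3 - <<'E'
from h import *
feel(.5583,-.2427,269.83,.0978,.0905,np.load("b.npy"),step=.0005,fmax=12,gx=0.1e-3,gt=0)
robot.dwell(.3); st()
p,d=robot.grab_frame("side"); cv2.imwrite("pics/s2.png",cv2.resize(p[90:190,290:410],(720,600),interpolation=3)[:,:,::-1])
E
```

```text
0.0973 real [ 558.2 -242.7   97.2] f [-0.9  0.  -0.8] t [-0.03  0.22  0.01] x,a 558.3 269.83
0.0968 real [ 558.3 -242.7   96.7] f [-0.6 -0.1 -0.5] t [-0.05  0.24  0.05] x,a 558.3 269.83
0.0963 real [ 558.3 -242.7   96.2] f [-0.5  0.3 -0.7] t [-0.11  0.16  0.07] x,a 558.3 269.83
0.0958 real [ 558.4 -242.7   96. ] f [-1.2  1.   2.3] t [0.05 0.48 0.01] x,a 558.3 269.83
0.0953 real [ 558.5 -242.7   95.8] f [-2.4  2.9  7. ] t [0.58 0.8  0.  ] x,a 558.2 269.83
0.0948 real [ 558.4 -242.7   95.7] f [-2.4  3.3 10.8] t [0.97 1.03 0.02] x,a 557.9 269.83
0.0943 real [ 558.5 -242.7   95.7] f [-3.3  4.  13.9] t [ 1.28  1.21 -0.03] x,a 557.7 269.83
STOP
t 25.7083 end 0.5577014946815859 -0.2427 269.83 0.0943
 26.01 p [ 0.5585 -0.2427  0.0957] F [-3.08  3.71  9.66] T [ 1.21  1.42 -0.02] g 0.342 ff 30.0
```

View pics/s2.png

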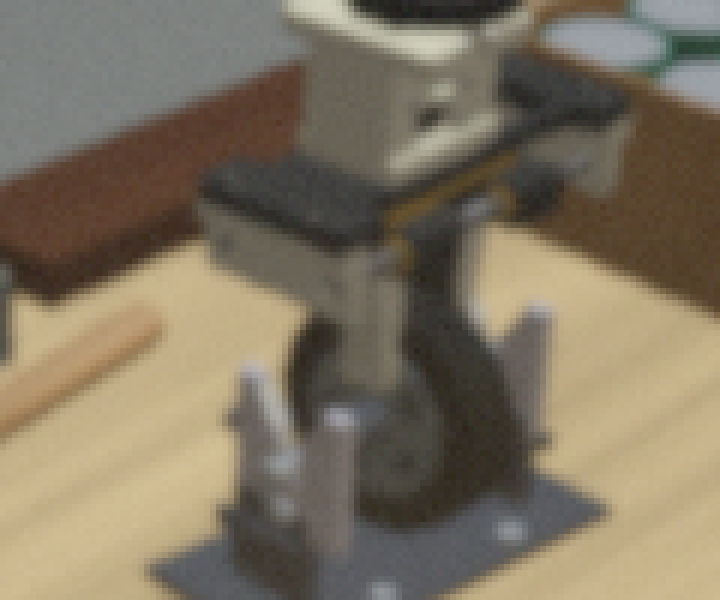

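The picture shows the axle seated in the near slot and the tyre between the ears, with TCP height 95.7 mm against the expected 96. I'll relax the force, open slightly, back off and look.

```bash
python3 - <<'E'
from h import *
robot.servo_line((.5584,-.2427,.0957),R(269.83),speed=.02); robot.dwell(.3); st("relaxed")
robot.move_gripper(0.52); st("open")
robot.servo_line((.5584,-.2427,.22),speed=.1); st("up")
robot.goto((.40,-.45,.3),R(269.83)); st()
P,d=robot.grab_frame("top"); p,ds=robot.grab_frame("side")
o=np.zeros((600,800,3),np.uint8)
o[:420,:400]=cv2.resize(P[157:220,370:430+0],(400,420),interpolation=3); o[:,400:]=cv2.resize(p[125:200,330:380],(400,600),interpolation=3)
cv2.imwrite("pics/fin.png",o[:,:,::-1]); cv2.imwrite("pics/fin2.png",cv2.resize(P[150:220,360:450],(771,600),interpolation=3)[:,:,::-1])
W=cloud("top",d)
m=np.zeros((400,640),bool);m[150:220,360:450]=1
for n,y in(("+y",-.2427+.079),("-y",-.2427-.079)):
    q=W[m&(abs(W[...,1]-y)<.006)&(W[...,2]>.05)&(abs(W[...,0]-.5584)<.012)]
    print(n,len(q),np.sort(q[:,2])[-8:].round(4),q[:,0].mean())
E
```

```text
relaxed 26.61 p [ 0.5585 -0.2427  0.0958] F [-1.72  2.8   3.22] T [0.61 0.83 0.05] g 0.337 ff 30.0
open 27.15 p [ 0.5584 -0.2427  0.0957] F [ 0.39 -0.53 -0.16] T [-0.07  0.09  0.  ] g 0.52 ff 0.0
up 28.54 p [ 0.558  -0.2426  0.2192] F [-0.16 -0.76 -0.47] T [-0.11  0.09  0.04] g 0.527 ff 0.0
 29.6 p [ 0.4004 -0.4493  0.2993] F [ 0.99 -0.64  0.19] T [-0.09  0.11 -0.01] g 0.521 ff 0.0
+y 17 [0.0788 0.079  0.0791 0.0794 0.0795 0.0808 0.0809 0.0828] 0.5564244419893177
-y 22 [0.0805 0.0809 0.0814 0.0827 0.0841 0.0871 0.0882 0.0903] 0.5577538319436607
```

View pics/fin2.png

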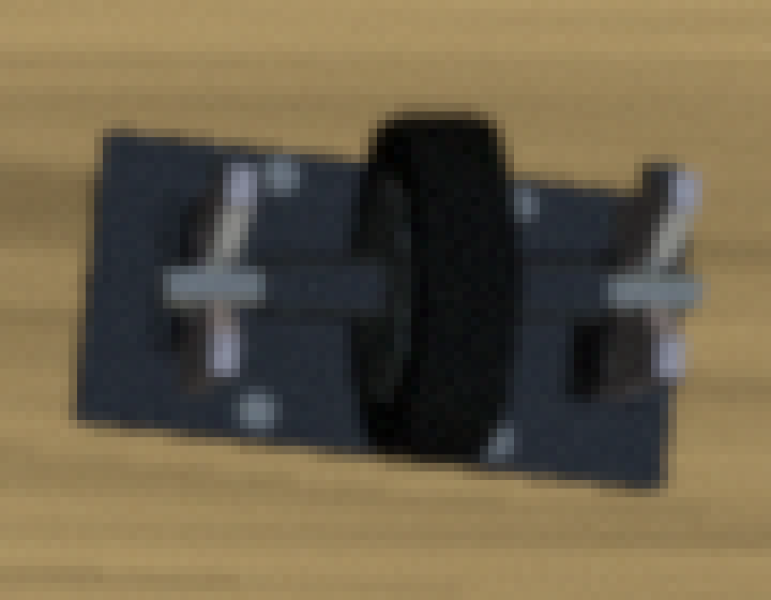

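View pics/fin.png

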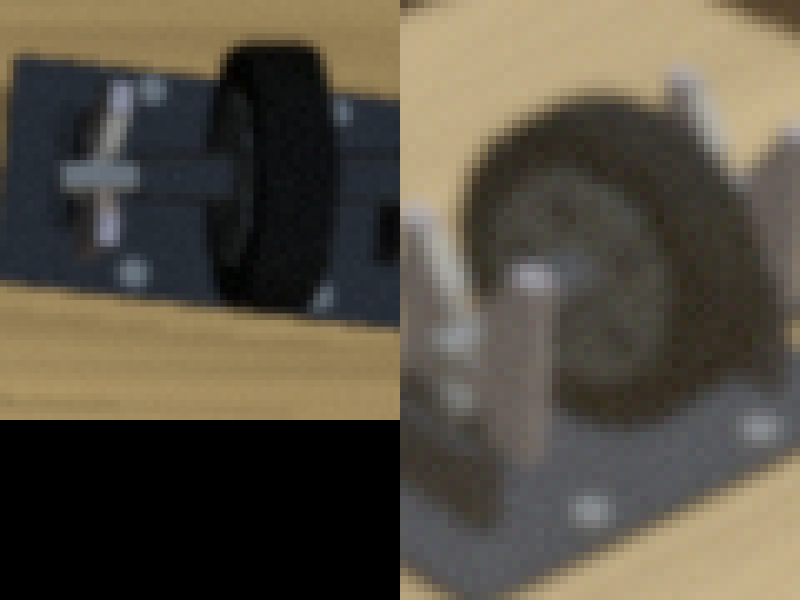

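Both ends lie in their slots, at crop (165-265, 285) and (610-700, 292). I'll check their heights by depth along those rows.

```bash
python3 - <<'E'
from h import *
D=np.mean([robot.grab_frame("top")[1] for _ in range(10)],0); W=cloud("top",D)
for u0,u1,v in((380,391,183),(432,441,184)):
    for r in(v-1,v,v+1): print(r,(W[r,u0:u1,2]*1000).round(1),(W[r,u0:u1,1]*1000).round(0))
k=8.567
L=px2w("top",360+163.5/k-.5,150+285.5/k-.5,.075);Rr=px2w("top",360+700.5/k-.5,150+292.5/k-.5,.075)
print(L,Rr,np.linalg.norm(L-Rr),(L+Rr)/2,robot.read_t())
E
```

```text
182 [ 79.1  79.3  77.5  79.2 184.7  80.4  78.6  78.2  79.4  79.1  78.3] [-162. -165. -168. -170. -155. -176. -179. -181. -184. -187. -190.]
183 [79.4 79.6 78.8 80.5 79.6 79.2 80.3 79.4 79.8 79.4 79.3] [-162. -165. -168. -170. -173. -176. -178. -181. -184. -187. -189.]
184 [ 78.9  78.7  79.5  79.6 183.3  78.1  79.   79.   79.3  78.6  79.7] [-162. -165. -168. -170. -155. -176. -179. -181. -184. -187. -189.]
183 [ 79.5 183.8  79.4  79.   79.9  79.3  79.7  79.9  78.9] [-303. -274. -308. -311. -314. -316. -319. -322. -325.]
184 [ 79.6  79.8  80.1  79.7  79.7  78.8 184.4  79.9  80.5] [-303. -305. -308. -311. -314. -317. -286. -322. -324.]
185 [ 78.  183.2  77.7  78.2  79.2  78.1  78.3  77.9  78. ] [-303. -275. -309. -311. -314. -317. -319. -322. -325.]
[ 0.55884842 -0.15925199  0.075     ] [ 0.55850504 -0.3293235   0.075     ] 0.1700718529488259 [ 0.55867673 -0.24428775  0.075     ] 30.2
```

Both ends are at the same height: the axle top is at about 80 mm, so its centre is at about 74–75 mm. It is level and centred, so I'll hand it in.

```bash
python3 -c "
from rig import robot
print(robot.job_done())"
```

```text
the job is handed in; nothing more can be done
None
```

The wheel is released and seated level in the grey fork, both axle ends about 74–75 mm up by depth camera, and the job is handed in at about 30 s (no verdict was returned); the most contact force I read was about 15 N.

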